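# Stand the wet chopping boards up to dry

## Robot

A 6-joint arm with a two-finger parallel gripper is mounted at the origin on a cart in front of the work surface, level with it; the furniture and walls round the work are solid. World frame = base frame: x ahead of the robot, y to its left, z up, the work surface at z = 0. Lengths are in m, angles in degrees, forces in N, time in s.
With the tool pointing down it reaches from about 0.4 to 0.825 m from the base axis. Payload 7 kg.
Tool frame: the origin (TCP) lies on the centre line of the jaws, within the pads' length; the fingertips stand 19 mm ahead of it and the grasp point (between the pads) is the TCP (r.tip_extent is the distance from the TCP to the fingertips, in m); z points along the fingers, y is the line along which they close (so a half turn about z gives the same grasp; the last joint's range is limited). The gripper opens to 88 mm and grips with 3 to 60 N. Pads are 19 mm wide; open, the fingers measure 130 mm over their backs; the gripper's body (78 mm by 193 mm) begins 47 mm behind the grasp point.
Start: joints at [93.111, 20.546, 0.682, 0, -70.136, -16.507], TCP at [0.156, 0.657, 0.207] pointing down, gripper open.
Joint ranges: [-176.03, 176.03], [-82.01, 121.73], [-58.28, 71.71], [-173.87, 95.51], [-174.79, -0.11], [-173.66, 173.66]. Speed limits (degrees/s): [136.94, 136.94, 172.46, 180, 180, 180].

## Interface

Orientations are given as [roll, pitch, yaw] about the fixed x, y, z axes, in that order (R = Rz(yaw) Ry(pitch) Rx(roll)).
In Python, from plant import r gives the robot as it stands. The module is installed in compiled form; this text tells all that it offers.
- The arm moves only by the tool jog_arm, never from a script. Its argument "deltas" is a list that holds one entry, the list of rows, each a list of 5 numbers: the opening, from -1 (shut) to 1 (fully open), then the shift along the world's x, y, z in cm, then the turn about the world's z in rad. In form: [[[claw, dx, dy, dz, turn], ...]]. A call has 1 to 8 rows; each row shifts and turns the commanded pose from where the row before left it; what a row does not reach is not made up. A row lasts 1/8 s, in which the tool goes at most 62.5 mm and 10.7 degrees, less where a joint would pass 70% of its speed; a pose out of reach is approached as far as the arm can. A call with a gripper value outside its range is refused whole. The fingers move at their own pace and stop on an object; "force" is the grip in N (left out, the last holds). Time passes only in rows, so rows that do not move let the fingers close. It gives the time, the measured TCP pose, the force, the opening and the grip force at its end, in the units of the state.
- r.get_state(): the state, without advancing time (a new reading comes with each control period).
- r.capture(name): name is "side" or "top"; returns the picture (400x640x3 uint8, blue, green, red); there is no depth.
- r.camera_info(name): a dict with "fx", "fy", "cx", "cy" (pixels), "k1" (the pictures are not rectified: a ray, as slopes to the right and down, at radius r is drawn at 1 + k1 r^2 times it, then the intrinsics apply), "view" (4x4, takes a point from world to camera coordinates). Camera axes: x right, y up, looking along -z (the intrinsics and any distortion apply to the point x, -y, -z); pixel columns grow to the right and rows downward; lengths in m; the calibration is good to about 2 mm. A picture is of the moment at which its call begins. camera_info takes no time and is no camera call.
- r.close_job(): hands the job in; it is judged then, once.
The state is a dict: "time_s": time; "joints": joint angles; "qd": joint speeds; "joint_torque": joint torques, N m; "tcp_pos": TCP position; "eef_rot": TCP orientation; "contact_force": force on the tool from outside, world axes, zero at the start; "moment": the same for the moment, N m; "gripper_width": finger opening in m; "gripper_force": force on a finger pad.
Only numpy, scipy, OpenCV 4.12 (cv2) and the standard library are available. Lean on these libraries where they do the work, as an engineer would, in place of code of your own. Each camera call takes 0.05 s, during which the arm holds its last target. There are 200 camera calls.

## Task

The two washed chopping boards are lying together against the stock pot, where they cannot dry. Take the salt shaker out of the drip tray and stand it on the worktop right beside the pepper mill, where it stays dry, and stand both boards on end in the drip tray, side by side without touching each other, square to the bread bin and leaning steeply back against its front (about 15 degrees off upright). Set them down gently, never letting one drop or fall flat, keep the salt shaker upright, and leave the fruit, the glass and the pepper mill where they are.

Things in the scene. Friction and masses are not known exactly. Their poses are not given: they have to be found in the camera images.
- large_board: larger wooden board, 190 wide, 290 long, 10 mm thick, about 0.3 kg, dark groove round its front. Origin: middle of the end it stands on (mid thickness); z along its length to the upper end, y its width, x its normal towards what it leans on. Starts about 32 degrees off upright, leaning on the small board (the outer of the two), its upper end 60 mm past that one's. Loose
- small_board: smaller wooden board, 140 wide, 230 long, 10 mm thick, about 0.2 kg. Origin: middle of the 140 mm end it stands on; axes as for the large board. Starts about 32 degrees off upright, between the large board and the rim of the stock pot, its upper end 70 mm past the rim. Loose
- stock_pot: open steel stock pot, 245 mm across, 135 mm tall, two loop handles along its y axis (305 mm over them, 106 to 126 mm high). Origin at the centre of its underside. The boards lean on its -x side. Does not move
- bread_bin: white bread bin with a flat wooden lid, 170 mm deep (x), 370 mm wide (y), 165 mm high. Origin at the centre of its underside; its flat front faces its -x, 85 mm from the origin. Does not move
- drip_tray: grey ribbed drip tray against the front of the bread bin, 100 mm deep (x), 370 wide (y). Origin: centre of its underside; +x points to the bin, whose front is 51 mm away. Rib tops, on which things stand, are 6 mm above the worktop. A lip 14 mm high, 5 mm thick, runs along the front and both ends (360 mm clear between the ends), none at the bin. Does not move
- salt_shaker: salt shaker, glass with a grey cap, 44 mm across up to 70 mm high and 34 mm at the cap, 90 mm tall, about 0.1 kg. Origin at the centre of its underside. Starts upright in the drip tray. Loose
- pepper_mill: wooden pepper mill, 58 mm across, 150 mm tall, upright on the worktop; origin at the centre of its underside; loose
- lemon: lemon, 78 x 55 x 56 mm; origin at the centre of its underside; loose bystander
- mandarin: mandarin, 55 x 55 x 48 mm; origin at the centre of its underside; loose bystander
- tomato: tomato, 75 x 75 x 79 mm; origin at the centre of its underside; loose bystander
- apple: apple, 80 x 78 x 69 mm; origin at the centre of its underside; loose bystander
- juice_glass_a: glass of orange juice, 76 mm across, 95 mm tall; origin at the centre of its underside; loose bystander

How it is judged (in metres and radians):
At the end, for the whole second after the job is handed in: Both boards stand on end on the tray's ribs inside its lip, square to the bin within 8 degrees, touching it and leaning 6 to 26 degrees off upright, apart from each other, at rest; the salt shaker stands upright on the worktop within 15 cm of the pepper mill (centre to centre) (x of large_board in the frame of drip_tray between -0.046 and 0.052 m and z of each of large_board, small_board in the frame of drip_tray below 0.012 m and y of large_board in the frame of drip_tray between -0.18 and 0.18 m and angle between large_board's own z axis and vertical between 0.10472 and 0.453786 rad and angle between the y axis of each of large_board, small_board and the y axis of drip_tray, either way round below 0.15 rad and contact force between each of large_board, small_board and bread_bin above 0.04 N and linear speed of each of large_board, small_board, salt_shaker below 0.02 m/s and angular speed of each of large_board, small_board below 0.1 rad/s and x of small_board in the frame of drip_tray between -0.046 and 0.052 m and y of small_board in the frame of drip_tray between -0.18 and 0.18 m and angle between small_board's own z axis and vertical between 0.10472 and 0.453786 rad and contact force between large_board and small_board below 0.01 N and horizontal distance between salt_shaker and pepper_mill below 0.15 m and height (world z) of salt_shaker below 0.004 m and angle between salt_shaker's own z axis and vertical below 0.1 rad).
It fails at once if a fruit, the glass or the pepper mill is pushed more than 4 cm from its place (distance of any of pepper_mill, lemon, mandarin, tomato, apple, juice_glass_a from where it was at the start of the episode above 0.04 m).
It fails at once if the glass or the pepper mill is tipped over (angle between any of pepper_mill, juice_glass_a's own z axis and vertical above 0.5 rad).
It fails at once if a board falls flat (angle between any of large_board, small_board's own z axis and vertical above 1.2 rad).
It fails at once if a board is dropped (moves faster than 0.5 m/s while no finger touches it) ((linear speed of large_board above 0.5 m/s and contact force between the fingers and large_board below 0.01 N) or (linear speed of small_board above 0.5 m/s and contact force between the fingers and small_board below 0.01 N)).
It fails at once if the salt shaker is tipped more than 40 degrees (angle between salt_shaker's own z axis and vertical above 0.7 rad).
It also fails if it takes over 72 s, if anything falls off the work surface, if the arm or the gripper's body presses on something with over 40 N, if the wrist force passes 120 N, or if a joint passes its speed limit or range.

## Working session

There is one attempt and no reset: what is moved stays moved. The work goes in short steps, Python scripts to look and compute and a tool call to move; the robot and the scene stay as the last step left them, time stands still between calls to the robot, and variables do not carry over. Pictures are saved under pics/ and viewed, at most 10 in all, crops included, and the job is handed in when it is done.

Besides the shell and the picture viewer there is one more tool, called as name([rows], argument=value, ...), one row to a line, values as JSON. jog_arm: Moves the arm, as the interface text tells. Its arguments: {"type":"object","properties":{"deltas":{"type":"array"},"force":{"type":"number"}},"required":["deltas"]}

```bash
mkdir -p pics
python3 - <<'E'
from plant import r
import cv2
for n in("side","top"):
    cv2.imwrite(f"pics/{n}0.png",r.capture(n)); i=r.camera_info(n); print(n,{k:(v.round(4).tolist() if hasattr(v,'round') and hasattr(v,'tolist') else v) for k,v in i.items()})
s=r.get_state(); print(s, r.tip_extent)
E
```

```text
side {'fx': 448.5891275714219, 'fy': 448.5891275714219, 'cx': 324.2105414788333, 'cy': 210.17221147094213, 'k1': 0.034839124225575065, 'view': [[-0.9871, -0.1586, -0.023, 0.5063], [0.0831, -0.6293, 0.7727, -0.096], [-0.137, 0.7608, 0.6343, -1.344], [0.0, 0.0, 0.0, 1.0]]}
top {'fx': 474.85022812310643, 'fy': 474.85022812310643, 'cx': 325.9796096953202, 'cy': 200.250039741918, 'k1': -0.017432954498315844, 'view': [[-0.0287, -0.9995, -0.0123, -0.0348], [0.9801, -0.0305, 0.1961, -0.5198], [-0.1964, -0.0065, 0.9805, -1.3113], [0.0, 0.0, 0.0, 1.0]]}
{'time_s': 0.1, 'joints': array([ 9.31121535e+01,  2.05853176e+01,  6.38705144e-01, -1.77069543e-02,
       -7.01342537e+01, -1.65058034e+01]), 'qd': array([-0.07215431, -0.17605983,  0.15999344,  0.06145075,  0.04964458,
        0.02123954]), 'joint_torque': array([-8.47602823e-04, -5.84162271e+01,  2.93751812e+01,  7.01550320e+00,
        1.01984519e-02, -4.22915753e-05]), 'tcp_pos': array([0.15629034, 0.65618452, 0.20643679]), 'eef_rot': array([ 1.79917736e+02, -7.01650129e-03, -1.33996737e+01]), 'contact_force': array([ 0.02154966, -0.44313236,  0.12533871]), 'moment': array([-0.01256889, -0.01683256,  0.00895346]), 'gripper_force': 0.0, 'gripper_width': 0.08727608756013273} 0.019
```

View pics/side0.png

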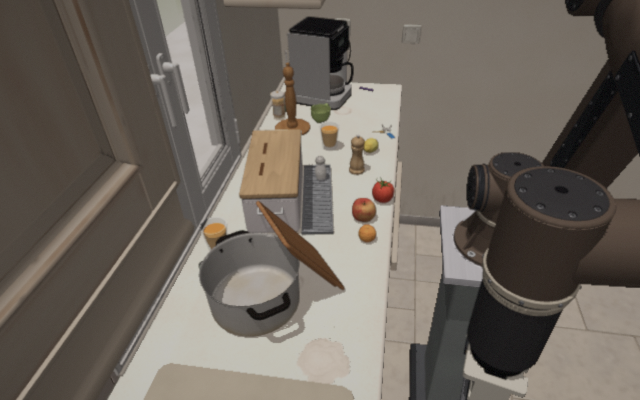

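View pics/top0.png

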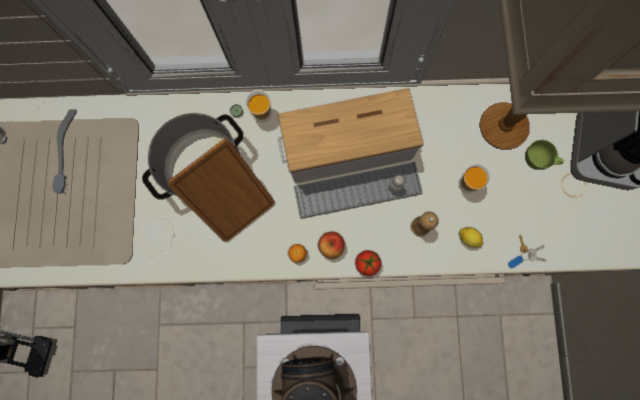

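The side view shows the pot at about (250,285), the boards leaning right of it with their top corner near (262,206), the bin at (273,165), the tray at (317,198), the shaker at (320,167) and the mill at (357,155). In the top view the large board spans (229,141), (273,202), (226,240) and (172,183), with the shaker at (398,184) and the mill at (428,221). Next I'll look at enlarged crops.

```bash
cat > h.py <<'E'
import numpy as np, cv2
from plant import r
I={n:r.camera_info(n) for n in("side","top")}
def proj(n,p):
    i=I[n]; c=np.array(i["view"])@np.append(p,1); a=c[0]/-c[2]; b=-c[1]/-c[2]; k=1+i["k1"]*(a*a+b*b)
    return np.array([i["fx"]*a*k+i["cx"], i["fy"]*b*k+i["cy"]])
def ray(n,uv):
    i=I[n]; V=np.array(i["view"]); d=(np.array(uv,float)-[i["cx"],i["cy"]])/[i["fx"],i["fy"]]; s=d.copy()
    for _ in range(20): s=d/(1+i["k1"]*(s@s))
    R=V[:3,:3]; v=R.T@np.array([s[0],-s[1],-1]); return -R.T@V[:3,3], v/np.linalg.norm(v)
def atz(n,uv,z):
    o,v=ray(n,uv); return o+v*(z-o[2])/v[2]
def tri(us,ut):
    (a,u),(b,v)=ray("side",us),ray("top",ut)
    s=np.linalg.lstsq(np.c_[u,-v],b-a,rcond=None)[0]; p,q=a+u*s[0],b+v*s[1]
    return (p+q)/2, np.linalg.norm(p-q)
def crop(n,name,x0,y0,x1,y1,f):
    im=r.capture(n)[y0:y1,x0:x1]; cv2.imwrite(f"pics/{name}.png",cv2.resize(im,None,fx=f,fy=f,interpolation=cv2.INTER_CUBIC))
E
python3 - <<'E'
from h import *
crop("top","t1",140,80,440,280,2.65)
crop("side","s1",190,120,410,345,2.6)
E
```

```text
(no output)
```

View pics/t1.png

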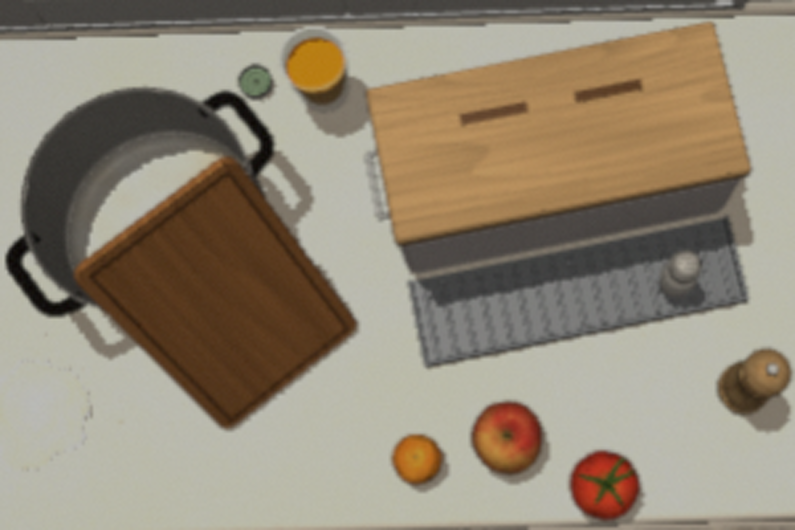

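View pics/s1.png

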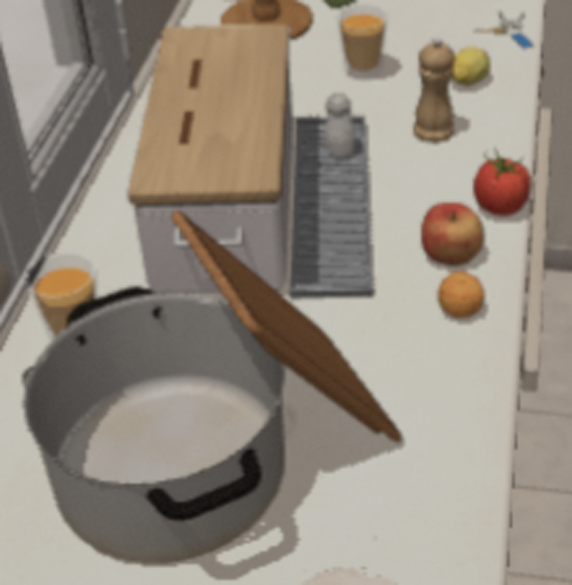

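The top crop shows the board corners at (228,157), (78,275), (355,325) and (228,428), the tray corners, and the shaker cap at (685,260). The side crop shows the upper corners at (178,213) and (253,330), the foot at (397,440) and the tray front edge at (372,293) to (366,120).

Run:
```python
from h import *
from scipy.optimize import least_squares
T=lambda u,v:(140+u/2.65,80+v/2.65); S=lambda u,v:(190+u/2.6,120+v/2.6)
P=dict(trayFL=(S(372,293),T(428,366)),trayFR=(S(366,120),T(746,300)),binFL=(S(280,197),T(400,243)),binFR=(S(290,30),T(748,172)),
 salt=(S(338,96),T(685,257)),mill=(S(437,43),T(772,369)),brdR=(S(178,213),T(228,157)),brdL=(S(253,330),T(78,275)),footL=(S(397,440),T(228,428)),
 tomato=(S(502,160),T(606,484)),apple=(S(452,210),T(508,436)),lemon=((370,142),(471,236)),mand=(S(461,275),T(417,458)),potR=None)
for k,v in P.items():
    if v: p,e=tri(*v); print(k,p.round(4),round(e,4))
# board fit: foot x,y, yaw of normal (towards pot), tilt
def corners(q):
    x,y,a,t=q; n=np.array([np.cos(a),np.sin(a),0]); w=np.array([-np.sin(a),np.cos(a),0]); k=np.array([0,0,1]); 
    L=np.sin(t)*n+np.cos(t)*k; N=np.cos(t)*n-np.sin(t)*k; f=np.array([x,y,.005*np.sin(t)])
    return f,w,L,N
def res(q):
    f,w,L,N=corners(q); o=[]
    up=f+.29*L-.005*N
    o+=[proj("top",up-w*.095)-T(228,157),proj("top",up+w*.095)-T(78,275),proj("top",f-.005*N-w*.095)-T(355,325),proj("top",f-.005*N+w*.095)-T(228,428)]
    o+=[proj("side",up-w*.095)-S(178,213),proj("side",f-.005*N+w*.095)-S(397,440)]
    return np.concatenate(o)
s=least_squares(res,[.5,.2,.7,.55]); f,w,L,N=corners(s.x); print(s.x.round(4),np.degrees(s.x[2:]),s.fun.round(1)); print('top mid',f+.29*L)
# tray fit at z .014 from top and side corners
def tr(q):
    x,y,a=q;c,n=np.cos(a),np.sin(a); X=lambda u,v,z:np.array([x+c*u-n*v,y+n*u+c*v,z]); o=[]
    for u,v,z,t,sd in [(-.05,.185,.014,(428,366),(372,293)),(-.05,-.185,.014,(746,300),(366,120)),(.051,.185,.165,(400,243),(280,197)),(.051,-.185,.165,(748,172),(290,30)),(.05,.185,.014,(412,283),(292,293))]:
        o+=[proj("top",X(u,v,z))-T(*t),proj("side",X(u,v,z))-S(*sd)]
    return np.concatenate(o)
s=least_squares(tr,[.55,-.1,.2]); print('tray',s.x.round(4),np.degrees(s.x[2]),s.fun.round(1))
```

```text
trayFL [0.4791 0.0239 0.0012] 0.0043
trayFR [ 0.541  -0.3344  0.0053] 0.0017
binFL [0.5804 0.0412 0.1491] 0.0003
binFR [ 0.6414 -0.3157  0.155 ] 0.0017
salt [ 0.5682 -0.2554  0.0945] 0.0033
mill [ 0.4417 -0.3286  0.1409] 0.0024
brdR [0.6443 0.1968 0.2425] 0.0024
brdL [0.5364 0.3395 0.2357] 0.0012
footL [0.4184 0.2466 0.0028] 0.0088
tomato [ 0.339  -0.1627  0.0756] 0.007
apple [ 0.3925 -0.0628  0.0681] 0.0069
lemon [ 0.4058 -0.4583  0.0447] 0.0042
mand [0.3733 0.0344 0.0513] 0.0058
[0.4735 0.1768 0.6658 0.5484] [38.14907446 31.41864536] [ 0.8 -2.2 -3.6  0.6  1.7 -1.2 -1.   0.8 -1.8 -4.4  4.   0.7]
top mid [0.59241519 0.27022313 0.25008699]
tray [ 0.5572 -0.1438  0.1757] 10.064095562132458 [-2.2 -0.2  1.5 -1.6  0.7 -0.7  0.4 -1.9 -2.8  0.4  1.1 -3.   1.3 -0.3
  0.1 -2.8 -2.6 -1.4 -0.3 -0.7]
```

jog_arm([
  [[1,3.8,-3.6,1.6,0.05],[1,3.8,-3.6,1.6,0.05],[1,3.8,-3.6,1.6,0.05],[1,3.8,-3.6,1.6,0.05],[1,3.8,-3.6,1.6,0.05],[1,3.8,-3.6,1.6,0.05],[1,3.8,-3.6,1.6,0.05],[1,3.8,-3.6,1.6,0.05]],
], force=15)

```text
time_s: 1.2
tcp_pos: [0.4613, 0.3672, 0.3358]
eef_rot: [-180.0, -0.0, 9.6]
contact_force: [0.9, 0.5, 0.1]
gripper_width: 0.0876
gripper_force: 0.0
```

jog_arm([
  [[1,1.2,-5.8,0,0],[1,1.2,-5.8,0,0],[1,1.2,-5.8,0,0],[1,1.2,-5.8,0,0],[1,1.2,-5.8,0,0],[1,1.2,-5.8,0,0],[1,1.2,-5.8,0,0],[1,1.2,-5.8,-1,0]],
])

```text
time_s: 2.2
tcp_pos: [0.5568, -0.0973, 0.326]
eef_rot: [180.0, -0.1, 9.5]
contact_force: [1.3, 0.4, 0.7]
gripper_width: 0.0876
gripper_force: 0.0
```

jog_arm([
  [[1,0.3,-4,-2.5,0],[1,0.3,-4,-2.5,0],[1,0.3,-4,-3,0],[1,0.2,-3.8,-3,0],[1,0,0,-4,0],[1,0,0,-3,0],[1,0,0,-1.6,0],[1,0,0,0,0]],
])

```text
time_s: 3.2
tcp_pos: [0.5669, -0.2532, 0.1285]
eef_rot: [-180.0, 0.1, 9.5]
contact_force: [0.4, -0.1, 0.9]
gripper_width: 0.0879
gripper_force: 0.0
```

Run:
```python
from h import *
print(proj("top",[.568,-.2554,.096]),proj("side",[.568,-.2554,.096]))
a=r.capture("top")[120:250,330:480]; b=r.capture("side")[90:220,270:420]
cv2.imwrite("pics/g1.png",cv2.resize(np.hstack([a,b]),None,fx=2.6,fy=2.6,interpolation=cv2.INTER_CUBIC))
```

```text
[398.5976009  177.51521378] [319.58177409 156.45207086]
```

View pics/g1.png

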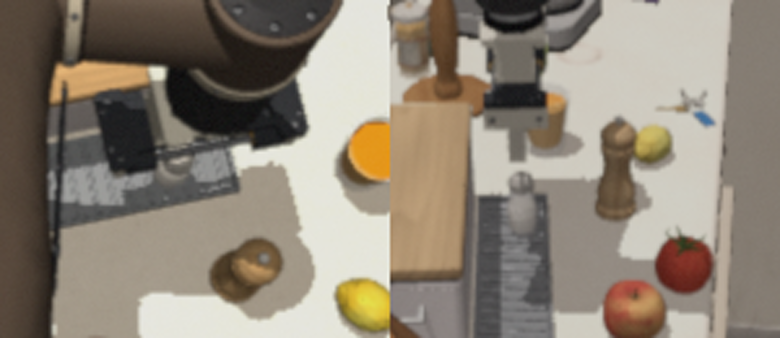

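The side half shows the fingertip at crop (516,160), right above the shaker cap at (521,178). They are aligned, so I'll descend.

jog_arm([
  [[1,0.1,-0.2,-2,0],[1,0,0,-2,0],[1,0,0,-1.8,0],[1,0,0,-1,0],[0,0,0,0,0],[-0.2,0,0,0,0],[-0.4,0,0,0,0],[-0.6,0,0,0,0]],
])

```text
time_s: 4.3
tcp_pos: [0.5687, -0.2555, 0.0617]
eef_rot: [180.0, -0.0, 9.5]
contact_force: [-0.2, -0.2, -0.5]
gripper_width: 0.0533
gripper_force: 0.0
```

jog_arm([
  [[-0.6,0,0,0,0],[-0.6,0,0,0,0],[-0.6,0,0,1,0],[-0.6,0,0,2,0],[-0.6,0,0,2.5,0],[-0.6,0,0,2,0],[-0.6,-1,0.3,0,-0.17],[-0.6,-1.5,0.5,0,-0.17]],
])

```text
time_s: 5.3
tcp_pos: [0.5434, -0.2474, 0.1371]
eef_rot: [-180.0, -0.1, -10.3]
contact_force: [0.5, 0.3, -1.2]
gripper_width: 0.0318
gripper_force: 15.0
```

jog_arm([
  [[-0.6,-1.5,0.5,0,-0.175],[-0.6,-1.5,0.5,0,-0.175],[-0.6,-1.5,0.5,0,-0.175],[-0.6,-1.5,0.5,0,-0.175],[-0.6,-1.5,0.5,0,-0.175],[-0.6,-1.5,0.5,0,-0.175],[-0.6,-1.3,0.3,0,-0.175],[-0.6,0,0,0,-0.175]],
])

```text
time_s: 6.3
tcp_pos: [0.4396, -0.2142, 0.1371]
eef_rot: [-180.0, 0.0, -90.5]
contact_force: [0.1, -0.4, -0.8]
gripper_width: 0.0324
gripper_force: 15.0
```

Run:
```python
from h import *
a=r.capture("top")[120:280,320:470]; b=r.capture("side")[80:240,280:430]
cv2.imwrite("pics/g2.png",cv2.resize(np.hstack([a,b]),None,fx=2.65,fy=2.65,interpolation=cv2.INTER_CUBIC))
for z in (.137,.118): print(proj("side",[.4396,-.2142,z]),proj("top",[.4396,-.2142,z]))
```

```text
[355.51229021 155.21286982] [388.05858825 221.12801632]
[355.38808948 160.07737375] [387.24260225 222.20538299]
```

View pics/g2.png

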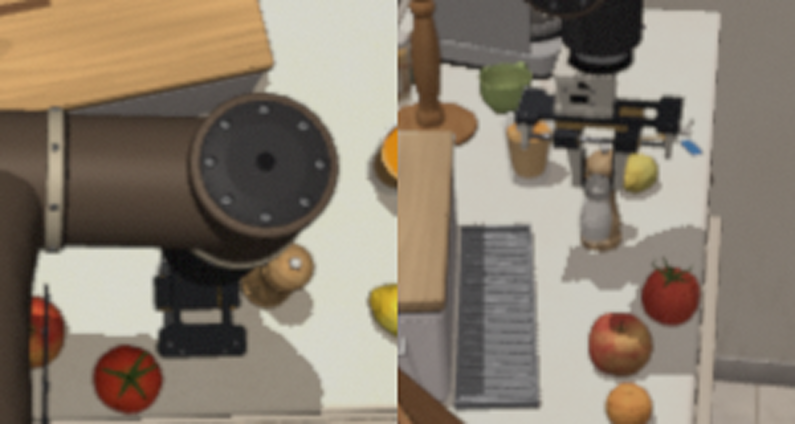

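The shaker hangs upright, with its narrow neck between the fingers (crop (597,185)) and its bottom around crop row 245, i.e. z ≈ 0.065. I'll lower it gently until it touches down.

jog_arm([
  [[-0.6,0,0,-2,0],[-0.6,0,0,-2,0],[-0.6,0,0,-1,0],[-0.6,0,0,-0.5,0],[-0.6,0,0,-0.3,0],[-0.6,0,0,0,0]],
])

```text
time_s: 7.15
tcp_pos: [0.4406, -0.2144, 0.0785]
eef_rot: [-180.0, -0.0, -90.1]
contact_force: [-0.3, 0.4, -0.3]
gripper_width: 0.0326
gripper_force: 15.0
```

jog_arm([
  [[-0.6,0,0,-0.3,0],[-0.6,0,0,0,0]],
])

```text
time_s: 7.4
tcp_pos: [0.4403, -0.2144, 0.0753]
eef_rot: [-180.0, 0.0, -90.2]
contact_force: [0.6, 0.2, -0.7]
gripper_width: 0.0324
gripper_force: 15.0
```

jog_arm([
  [[-0.6,0,0,-0.3,0],[-0.6,0,0,0,0]],
])

```text
time_s: 7.65
tcp_pos: [0.4402, -0.2143, 0.072]
eef_rot: [180.0, 0.0, -90.2]
contact_force: [0.0, -0.2, -1.5]
gripper_width: 0.0326
gripper_force: 15.0
```

jog_arm([
  [[-0.6,0,0,-0.3,0],[-0.6,0,0,0,0]],
])

```text
time_s: 7.9
tcp_pos: [0.4402, -0.2144, 0.069]
eef_rot: [180.0, 0.0, -90.2]
contact_force: [-1.0, -0.2, -0.9]
gripper_width: 0.0323
gripper_force: 15.0
```

jog_arm([
  [[-0.6,0,0,-0.3,0],[-0.6,0,0,0,0]],
])

```text
time_s: 8.15
tcp_pos: [0.4402, -0.2144, 0.066]
eef_rot: [180.0, 0.0, -90.2]
contact_force: [0.1, -0.0, 0.0]
gripper_width: 0.0324
gripper_force: 15.0
```

jog_arm([
  [[-0.6,0,0,-0.3,0],[-0.6,0,0,0,0]],
])

```text
time_s: 8.4
tcp_pos: [0.4402, -0.2143, 0.063]
eef_rot: [180.0, 0.0, -90.2]
contact_force: [0.4, 0.2, -0.3]
gripper_width: 0.0324
gripper_force: 15.0
```

Run:
```python
from h import *
b=r.capture("side")[110:220,310:430]
cv2.imwrite("pics/g3.png",cv2.resize(b,None,fx=5,fy=5,interpolation=cv2.INTER_CUBIC))
p=r.get_state()["tcp_pos"]; print(p)
for z in (p[2],0): print((proj("side",[p[0],p[1],z])-[310,110])*5)
print((proj("side",[p[0],p[1]+.021,0])-[310,110])*5)
```

```text
[ 0.44028198 -0.21437314  0.06313948]
[224.23812295 318.21385809]
[222.37848063 392.73964256]
[219.11573674 410.73821893]
```

View pics/g3.png

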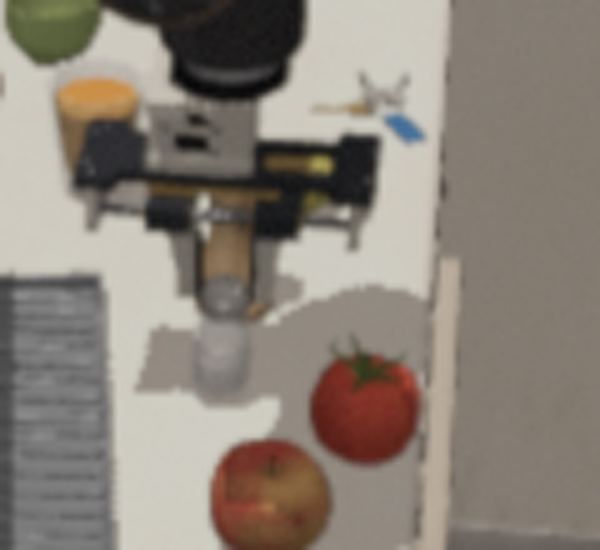

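Run:
```python
from h import *
for z in (.09,.11,.13,.15): print(z,proj("side",[.5669-.174*.055,-.2532+.055,z]), proj("side",[.5669,-.2532,z]))
p=r.get_state(); print(p["joints"].round(2),p["gripper_width"])
for z in (0,.044,.063,.082,.1,.12): print(z,(proj("side",[.4402,-.2143,z])-[310,110])*5)
```

```text
0.09 [319.93021769 167.30594267] [319.839928   158.28376221]
0.11 [319.75628804 162.32105733] [319.67001557 153.36177314]
0.13 [319.57932526 157.24994378] [319.49721618 148.35679484]
0.15 [319.39924452 152.09020701] [319.32145109 143.26657827]
[ -2.9   11.74 -33.18  -0.   -45.1    2.73] 0.032411447695310236
0 [222.48416974 392.81065068]
0.044 [223.77054249 341.2882425 ]
0.063 [224.34243511 318.45246189]
0.082 [224.92462478 295.24934009]
0.1 [225.4859338  272.92001232]
0.12 [226.12106579 247.70286935]
```

The visible fingertips sit about 35 mm higher than the stated TCP geometry implies, which explains the grip on the cap. The shaker hasn't slipped, so its base is at TCP − 0.056. I'll lower it the last 6 mm and release.

jog_arm([
  [[-0.6,0,0,-0.3,0],[-0.6,0,0,0,0],[-0.6,0,0,-0.2,0],[-0.6,0,0,0,0]],
])

```text
time_s: 8.95
tcp_pos: [0.4403, -0.2144, 0.0581]
eef_rot: [180.0, 0.0, -90.2]
contact_force: [0.3, -0.8, -1.3]
gripper_width: 0.0326
gripper_force: 15.0
```

jog_arm([
  [[-0.6,0,0,-0.15,0],[-0.6,0,0,0,0]],
])

```text
time_s: 9.2
tcp_pos: [0.4404, -0.2144, 0.0567]
eef_rot: [180.0, 0.0, -90.2]
contact_force: [-0.1, -0.4, -1.4]
gripper_width: 0.0325
gripper_force: 15.0
```

jog_arm([
  [[-0.6,0,0,-0.15,0],[-0.6,0,0,0,0]],
])

```text
time_s: 9.45
tcp_pos: [0.4405, -0.2144, 0.0553]
eef_rot: [-180.0, -0.0, -90.2]
contact_force: [-0.1, -0.7, -0.7]
gripper_width: 0.0323
gripper_force: 15.0
```

jog_arm([
  [[-0.6,0,0,-0.15,0],[-0.6,0,0,0,0]],
])

```text
time_s: 9.7
tcp_pos: [0.4411, -0.215, 0.055]
eef_rot: [-179.9, -0.1, -90.1]
contact_force: [-2.4, 0.0, 11.4]
gripper_width: 0.0323
gripper_force: 15.0
```

jog_arm([
  [[-0.3,0,0,0.05,0],[-0.1,0,0,0,0],[0.2,0,0,0,0],[0.5,0,0,0,0],[0.6,0,0,2,0],[1,0,0,5,0],[1,0,0,6,0],[1,0,0,6,0]],
])

```text
time_s: 10.7
tcp_pos: [0.44, -0.2143, 0.2461]
eef_rot: [180.0, 0.0, -90.2]
contact_force: [1.7, -1.0, -0.2]
gripper_width: 0.0866
gripper_force: 0.0
```

jog_arm([
  [[1,1.6,5.3,1,0.1],[1,1.6,5.3,1,0.1],[1,1.6,5.3,1,0.1],[1,1.6,5.3,1,0.1],[1,1.6,5.3,1,0.1],[1,1.6,5.3,1,0.1],[1,1.6,5.3,1,0.065],[1,1.6,5.3,0,0]],
])

```text
time_s: 11.7
tcp_pos: [0.5689, 0.2117, 0.3151]
eef_rot: [-179.9, -0.0, -52.0]
contact_force: [0.1, -0.3, 0.2]
gripper_width: 0.0875
gripper_force: 0.0
```

jog_arm([
  [[1,1.4,5.2,-2,0],[1,0,0,-2,0],[1,0,0,0,0]],
])

```text
time_s: 12.08
tcp_pos: [0.5814, 0.2617, 0.2718]
eef_rot: [179.7, 0.0, -52.0]
contact_force: [-0.4, -0.4, 0.1]
gripper_width: 0.0876
gripper_force: 0.0
```

Run:
```python
from h import *
p=r.get_state()["tcp_pos"]; print(p)
a=r.capture("top")[90:240,150:300]; b=r.capture("side")[130:280,210:360]
cv2.imwrite("pics/g4.png",cv2.resize(np.hstack([a,b]),None,fx=2.65,fy=2.65,interpolation=cv2.INTER_CUBIC))
n=np.array([.788,.616,0])
for s in(-.052,.052):
  for z in (p[2]-.019,p[2]+.018): print(s,z,((proj("side",p*[1,1,0]+[0,0,z]+s*n)-[210,130])*2.65+[397,0]).round())
```

```text
[0.58138766 0.26166242 0.27177764]
-0.052 0.252777640419427 [624. 213.]
-0.052 0.28977764041942705 [621. 181.]
0.052 0.252777640419427 [517. 251.]
0.052 0.28977764041942705 [512. 218.]
```

View pics/g4.png

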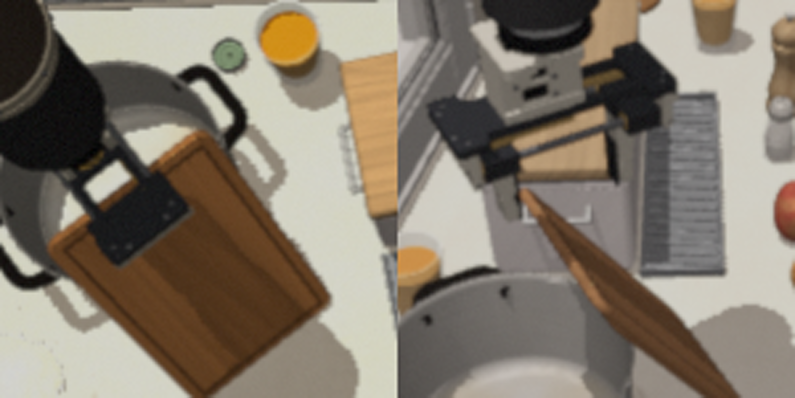

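In the side half the fingertips are at (615,180) and (512,216). That matches TCP z + 18 mm, so the tips are about 37 mm higher than stated, and they straddle the board's upper end. I'll descend with that correction.

jog_arm([
  [[1,0,0,-3,0],[1,0,0,-2,0],[1,0,0,-1.5,0],[1,0,0,-1,0],[1,0,0,0,0]],
], force=15)

```text
time_s: 12.8
tcp_pos: [0.5824, 0.2613, 0.1992]
eef_rot: [180.0, -0.0, -52.1]
contact_force: [-0.3, 0.2, 0.3]
gripper_width: 0.0873
gripper_force: 0.0
```

Run:
```python
from h import *
p=r.get_state()["tcp_pos"]; print(p)
a=r.capture("top")[90:240,150:300]; b=r.capture("side")[140:290,220:370]
cv2.imwrite("pics/g5.png",cv2.resize(np.hstack([a,b]),None,fx=2.65,fy=2.65,interpolation=cv2.INTER_CUBIC))
```

```text
[0.58237439 0.26130535 0.19917666]
```

View pics/g5.png

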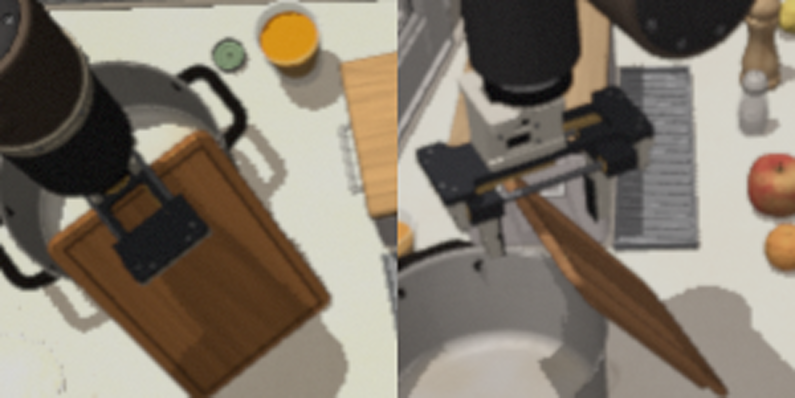

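The fingers straddle the large board's upper end: the outer finger is at (590,205) and the inner tip at (495,255). I'll close partway, then swing the board upright about its foot while gripping lightly.

jog_arm([
  [[0.3,0,0,0,0],[0.0,0,0,0,0],[0.0,0,0,0,0],[0.0,0,0,0,0],[0,0,0,0,0]],
], force=6)

```text
time_s: 13.52
tcp_pos: [0.5824, 0.2616, 0.1993]
eef_rot: [180.0, 0.0, -52.1]
contact_force: [0.2, -0.1, 0.4]
gripper_width: 0.0458
gripper_force: 0.0
```

jog_arm([
  [[-0.2,-0.6,-0.5,0.3,0],[-0.3,-1,-0.8,0.6,0],[-0.4,-1.3,-1,0.8,0],[-0.5,-1.3,-1,0.7,0]],
])

```text
time_s: 14.02
tcp_pos: [0.5393, 0.2277, 0.2242]
eef_rot: [-180.0, 0.0, -52.1]
contact_force: [0.7, -0.1, 0.2]
gripper_width: 0.0234
gripper_force: 0.2
```

jog_arm([
  [[-0.6,-1.4,-1.1,0.6,0],[-0.7,-1.4,-1.1,0.5,0],[-1,-1.4,-1.1,0.3,0],[-1,-1,-0.8,0.2,0],[-1,-0.6,-0.5,0.1,0],[-1,0,0,0,0],[-1,0,0,0,0]],
], force=15)

```text
time_s: 14.9
tcp_pos: [0.4825, 0.1828, 0.24]
eef_rot: [180.0, -0.0, -52.1]
contact_force: [-2.3, -0.8, -2.5]
gripper_width: 0.0106
gripper_force: 14.8
```

Run:
```python
from h import *
s=r.get_state(); p=s["tcp_pos"]
im=r.capture("side"); cv2.imwrite("pics/side_h.png",im); cv2.imwrite("pics/top_h.png",r.capture("top"))
old=cv2.imread("pics/side0.png")
hsv=cv2.cvtColor(im,cv2.COLOR_BGR2HSV)
print(im[205:330:12,250:350:8].tolist()[0][:3])
m=((hsv[...,0]<16)&(hsv[...,1]>110)&(hsv[...,2]>40)&(hsv[...,2]<170)).astype(np.uint8)
for y in range(190,300,5):
    print(y,''.join('#' if v else '.' for v in m[y,220:400:3]))
n=np.array([.788,.616,0]);w=np.array([-.616,.788,0])
for z in (.02,.27): print(z,[proj("side",p*[1,1,0]+[0,0,z]+k*w).round() for k in(-.095,.095)])
```

```text
[[131, 134, 141], [131, 133, 140], [128, 131, 138]]
190 .............................##...##...............##....#..
195 .............................##...###..............#######..
200 .............................###..####..........#....####...
205 .............................###########.....#..#...........
210 ..............................###########....###..##........
215 ..............................###########....#######........
220 ..............................###########......###..........
225 ..................##..........###########.......##..........
230 ...................###........###########......#####........
235 ....................####.......##########......#####........
240 .....................#####.....##########.......###.........
245 ......................######...##########...................
250 .......................#######..#########...................
255 .........................#################..................
260 ...........................###############..................
265 ..............................############..................
270 ................................##########..................
275 ..................................########..................
280 ....................................######..................
285 ......................................#.##..................
290 ............................................................
295 ............................................................
0.02 [array([309., 245.]), array([342., 288.])]
0.27 [array([305., 176.]), array([342., 216.])]
```

jog_arm([
  [[-1,-0.2,-0.2,1.5,0],[-1,-0.3,-0.3,3,-0.08],[-1,0,0,3.5,-0.14],[-1,0,0,3,-0.14],[-1,0,0,1,-0.13],[-1,0,0,0,0]],
])

```text
time_s: 15.75
tcp_pos: [0.4782, 0.1781, 0.3622]
eef_rot: [-179.8, 0.1, -80.1]
contact_force: [0.3, 0.3, -3.6]
gripper_width: 0.0099
gripper_force: 15.0
```

Run:
```python
from h import *
from scipy.optimize import least_squares
im=cv2.imread("pics/top0.png"); g=cv2.cvtColor(im,cv2.COLOR_BGR2GRAY).astype(float)
T=lambda u,v:np.array((140+u/2.65,80+v/2.65))
def edge(p,q,out):   # strongest dark->bright crossing along outward normal
    d=(q-p)/np.linalg.norm(q-p); nn=np.array([d[1],-d[0]]); nn=nn if nn@out>0 else -nn; pts=[]
    for t in np.linspace(.12,.88,25):
        b=p+(q-p)*t; ss=np.arange(-4,4.01,.1)
        v=np.array([cv2.getRectSubPix(g.astype(np.float32),(1,1),tuple(map(float,b+s*nn)))[0,0] for s in ss])
        pts.append(b+nn*ss[np.argmax(np.gradient(v))])
    return np.array(pts)
FL,FR,BL,BR=T(428,366),T(746,300),T(412,283),T(730,218)
W=lambda P:np.array([atz("top",x,.012)[:2] for x in P])
F=W(edge(FL,FR,np.array([0,1]))); Lf=W(edge(FL,BL,np.array([-1,0]))); Rt=W(edge(FR,BR,np.array([1,0])))
def res(q):
    x,y,a=q;ex=np.array([np.cos(a),np.sin(a)]);ey=np.array([-ex[1],ex[0]]);o=np.array([x,y])
    return np.r_[(F-o)@ex+.05,(Lf-o)@ey-.185,(Rt-o)@ey+.185]
s=least_squares(res,[.558,-.145,.17],loss="soft_l1",f_scale=.001);f=res(s.x)
print("tray",s.x.round(4),np.degrees(s.x[2]),np.median(f[:25]),np.median(f[25:50]),np.median(f[50:]))
# bin lid front edge at z=.165
B=W([0*FL]) 
P=edge(T(400,243),T(748,172),np.array([0,-1])); Q=np.array([atz("top",x,.165)[:2] for x in P]);a=s.x[2]
print("lid front u:",np.median((Q-s.x[:2])@[np.cos(a),np.sin(a)]))
st=r.get_state();print(st["tcp_pos"],st["contact_force"],st["gripper_width"],st["eef_rot"])
im=r.capture("side");hsv=cv2.cvtColor(im,cv2.COLOR_BGR2HSV)
m=((hsv[...,0]<16)&(hsv[...,1]>110)&(hsv[...,2]>40)&(hsv[...,2]<170)).astype(np.uint8)
for y in range(150,290,5): print(y,''.join('#' if v else '.' for v in m[y,220:400:3]))
p=st["tcp_pos"];w=np.array([-.174,.985,0])
for b in (.08,.1,.11,.12,.13): print(b,[proj("side",p*[1,1,0]+[0,0,b]+k*w).round(1) for k in(-.095,.095)])
```

```text
tray [ 0.5549 -0.1456  0.1747] 10.010521551431582 -2.6977432660030276e-05 -0.0008012701038249415 0.0007876904494326098
lid front u: 0.05490400523701255
[0.47824718 0.17811463 0.36222014] [ 0.26204405  0.30561914 -3.56659066] 0.009917995602974355 [-1.79795471e+02  9.53643583e-02 -8.00891655e+01]
150 ...............#..................#.........................
155 ..................................##........................
160 ..................................#.........................
165 ..............#...................#.........................
170 ..............#...................#.........................
175 ..................................#.........................
180 ..................................#.........................
185 ..................................#.....................##..
190 ..................................#................##...##..
195 ..................................#................#######..
200 ...................................#..........###....####...
205 ...................................#.........#..#...........
210 ....................
[... 574 characters left out ...]
................#######...#........................
260 ...........................######...........................
265 ..............................####..........................
270 ................................####........................
275 ..................................###.......................
280 ....................................##......................
285 ......................................#.....................
0.08 [array([325.1, 226.2]), array([326.4, 275.3])]
0.1 [array([325. , 220.9]), array([326.3, 269.9])]
0.11 [array([324.9, 218.3]), array([326.2, 267.1])]
0.12 [array([324.8, 215.6]), array([326.1, 264.4])]
0.13 [array([324.8, 212.9]), array([326. , 261.6])]
```

jog_arm([
  [[-1,0.5,-3,0,0],[-1,1.1,-5,0,0],[-1,1.1,-5.5,0,0],[-1,1.3,-5.5,0,0],[-1,1.3,-5.5,0,0],[-1,1.3,-5.5,0,0],[-1,1.3,-5.5,0,0],[-1,1.1,-4.2,0,0]],
])

```text
time_s: 16.8
tcp_pos: [0.5675, -0.2217, 0.3594]
eef_rot: [179.9, 0.0, -80.0]
contact_force: [0.6, 0.6, -2.3]
gripper_width: 0.0101
gripper_force: 15.0
```

jog_arm([
  [[-1,0,0,-3,0],[-1,0,0,-4,0],[-1,0,0,-2.5,0],[-1,0,0,0,0]],
])

```text
time_s: 17.3
tcp_pos: [0.566, -0.2192, 0.2626]
eef_rot: [179.7, 0.1, -80.0]
contact_force: [-1.0, -0.3, -1.8]
gripper_width: 0.0097
gripper_force: 15.0
```

Run:
```python
from h import *
st=r.get_state();p=st["tcp_pos"];print(p,st["eef_rot"][2])
O=np.array([.5549,-.1456]);ex=np.array([.9848,.1738]);ey=np.array([-.1738,.9848]);print("u,v",(p[:2]-O)@ex,(p[:2]-O)@ey)
im=r.capture("side");cv2.imwrite("pics/side_l.png",im);hsv=cv2.cvtColor(im,cv2.COLOR_BGR2HSV)
m=((hsv[...,0]<18)&(hsv[...,1]>100)&(hsv[...,2]>35)&(hsv[...,2]<180)).astype(np.uint8)
for y in range(120,215,3): print(y,''.join('#' if v else '.' for v in m[y,290:350]))
w=np.array([-.1738,.9848,0])
for b in (.03,.04,.05,.06,.07): print(b,[proj("side",p*[1,1,0]+[0,0,b]+k*w).round(1) for k in(-.095,.095)])
```

```text
[ 0.56602661 -0.21919966  0.26258761] -80.02802529956946
u,v -0.0018341332115231201 -0.07441474920263282
120 ##############............##................................
123 ###################.......##................................
126 ####################......##................................
129 ###################.......##................................
132 ............#####.........##....###############.............
135 ..........................##.....#############..............
138 ...........................#......############..............
141 ...........................##.....###########...............
144 ...........................##......#########................
147 ...........................##...............................
150 ...........................##...............................
153 ...........................##...............................
156 ...........................##...............................
159 ............................#...............................
162 ............................#...............................
165 ................
[... 644 characters left out ...]
..................................................
198 ............................................................
201 ............................................................
204 ............................................................
207 ............................................................
210 ............................................................
213 ............................................................
0.03 [array([318.8, 163.1]), array([319.2, 194.6])]
0.04 [array([318.7, 160.8]), array([319.1, 192.2])]
0.05 [array([318.6, 158.4]), array([319. , 189.8])]
0.06 [array([318.6, 156.1]), array([318.9, 187.3])]
0.07 [array([318.5, 153.7]), array([318.8, 184.9])]
```

Run:
```python
from h import *
st=r.get_state();p=st["tcp_pos"]
im=r.capture("top");hsv=cv2.cvtColor(im,cv2.COLOR_BGR2HSV)
w=np.array([-.1738,.9848,0])
for b in (.32,.33,.04): print(b,[proj("top",p*[1,1,0]+[0,0,b]+k*w).round(1) for k in(-.095,.095)])
m=((hsv[...,0]<18)&(hsv[...,1]>90)&(hsv[...,2]>35)&(hsv[...,2]<190)).astype(np.uint8)
for y in range(130,215,3): print(y,''.join('#' if v else '.' for v in m[y,320:450]))
```

```text
0.32 [array([436., 147.]), array([356.7, 163.1])]
0.33 [array([436.9, 145.7]), array([356.9, 161.9])]
0.04 [array([415.4, 176.4]), array([351.7, 189.4])]
130 ..............##............................................#.....................................................................
133 .............###............................................#.....................................................................
136 .............##............................................##.....................................................................
139 ............###...........................................##......................................................................
142 ............##.............................................##.....................................................................
145 ............##.............................................##.....................................................................
148 ..........####...###........................................##................................................###.................
1
[... 2268 characters left out ...]
.........................
202 ..................................................................................................................................
205 ...........#......................................................................................................................
208 ..................................................................................................................................
211 ...........#......................................................................................................................
214 .......................................................................................................############...............
```

jog_arm([
  [[-1,0.1,0.6,-0.5,0],[-1,0,0,-0.7,0],[-1,0,0,-0.4,0],[-1,0,0,0,0]],
])

```text
time_s: 17.9
tcp_pos: [0.5682, -0.2133, 0.2489]
eef_rot: [180.0, 0.0, -80.1]
contact_force: [0.0, 0.2, -2.8]
gripper_width: 0.0101
gripper_force: 15.0
```

jog_arm([
  [[-1,0,0,-0.3,0],[-1,0,0,0,0]],
])

```text
time_s: 18.15
tcp_pos: [0.5689, -0.2139, 0.2474]
eef_rot: [-179.9, -0.1, -80.1]
contact_force: [-0.8, -1.5, 3.5]
gripper_width: 0.0098
gripper_force: 15.0
```

jog_arm([
  [[-1,0,0,-0.3,0],[-1,0,0,0,0]],
])

```text
time_s: 18.4
tcp_pos: [0.5701, -0.2152, 0.2468]
eef_rot: [-179.7, -0.3, -80.1]
contact_force: [-0.2, -2.6, 12.4]
gripper_width: 0.0102
gripper_force: 15.0
```

jog_arm([
  [[-1,-0.15,0.15,0.4,0],[-0.6,0,0,0,0],[-0.35,0,0,0,0],[-0.3,0.5,0.1,0,0],[-0.3,0.8,0.15,0,0],[-0.3,1,0.17,0,0],[-0.3,1,0.17,0,0],[-0.3,1,0.17,0,0]],
], force=5)

```text
time_s: 19.4
tcp_pos: [0.6108, -0.2041, 0.247]
eef_rot: [180.0, 0.0, -80.1]
contact_force: [0.0, 0.9, -0.1]
gripper_width: 0.0305
gripper_force: 0.1
```

jog_arm([
  [[-0.3,0.9,0.15,0,0],[-0.3,0.8,0.15,0,0],[-0.3,0.7,0.1,0,0],[-0.3,0.5,0.1,0,0],[-0.3,0,0,0,0]],
])

```text
time_s: 20.02
tcp_pos: [0.6392, -0.1992, 0.2472]
eef_rot: [180.0, -0.0, -80.1]
contact_force: [-0.3, -0.3, -0.1]
gripper_width: 0.0305
gripper_force: 0.2
```

Run:
```python
from h import *
st=r.get_state();p=st["tcp_pos"];print(p,st["contact_force"])
ex=np.array([.9848,.1738,0]);w=np.array([-.1738,.9848,0]);O=np.array([.5549,-.1456,0])
im=r.capture("side");cv2.imwrite("pics/side_m.png",im);hsv=cv2.cvtColor(im,cv2.COLOR_BGR2HSV)
m=((hsv[...,0]<18)&(hsv[...,1]>100)&(hsv[...,2]>35)&(hsv[...,2]<180)).astype(np.uint8)
for y in range(110,210,3): print(y,''.join('#' if v else '.' for v in m[y,280:350]))
for t in (10,16,20):
  t=np.radians(t)
  for b in(.006,.014):
    f=O+.002*ex-.0755*w+[0,0,b]; print(np.degrees(t),b,[(proj("side",f+.095*w+s*(np.sin(t)*ex+np.array([0,0,np.cos(t)])))).round(1) for s in (0,.1,.2,.29)])
```

```text
[ 0.63918112 -0.19922872  0.2471988 ] [-0.31521171 -0.31858403 -0.11025259]
110 .........######.......................................................
113 ........#########.....................................................
116 .......##########.....................................................
119 .......###########....................................................
122 ####################..#####...........................................
125 ##############################........................................
128 #######.#####################.........................................
131 ........####################..............#####....######.............
134 .........################..................#############..............
137 ...####..#################..................############..............
140 .########.#################.................###########...............
143 .#..##.#####################..................#########...............
146 ..###.#....###################........................................
149 ...............################..............
[... 1449 characters left out ...]
.
209 ......................................................................
10.0 0.006 [array([318.2, 200.1]), array([311.9, 176.2]), array([305. , 150.2]), array([298.2, 124.7])]
10.0 0.014 [array([318.2, 198.2]), array([311.8, 174.2]), array([304.9, 148. ]), array([298. , 122.3])]
16.0 0.006 [array([318.2, 200.1]), array([308.8, 176.9]), array([298.5, 151.7]), array([288.4, 127. ])]
16.0 0.014 [array([318.2, 198.2]), array([308.7, 174.9]), array([298.3, 149.5]), array([288.2, 124.6])]
20.0 0.006 [array([318.2, 200.1]), array([306.8, 177.5]), array([294.3, 153. ]), array([282.1, 129.1])]
20.0 0.014 [array([318.2, 198.2]), array([306.6, 175.5]), array([294.1, 150.8]), array([281.9, 126.7])]
```

jog_arm([
  [[-0.3,0.5,0.1,0,0],[-0.3,0.5,0.1,0,0],[-0.3,0,0,0,0]],
])

```text
time_s: 20.45
tcp_pos: [0.6492, -0.1972, 0.2471]
eef_rot: [180.0, 0.0, -80.1]
contact_force: [0.5, 0.3, -0.0]
gripper_width: 0.0309
gripper_force: 0.0
```

jog_arm([
  [[-0.3,0.5,0.1,0,0],[-0.3,0.4,0.1,0,0],[-0.3,0,0,0,0]],
])

```text
time_s: 20.82
tcp_pos: [0.6582, -0.1952, 0.2471]
eef_rot: [180.0, 0.0, -80.1]
contact_force: [-0.2, 0.5, -1.7]
gripper_width: 0.0303
gripper_force: 0.0
```

```bash
cat > edge.py <<'E'
from h import *
ex=np.array([.9848,.1738,0]);w=np.array([-.1738,.9848,0]);O=np.array([.5549,-.1456,0])
def left(rows,x0,x1,name="side"):
    hsv=cv2.cvtColor(r.capture(name),cv2.COLOR_BGR2HSV)
    m=((hsv[...,0]<18)&(hsv[...,1]>100)&(hsv[...,2]>35)&(hsv[...,2]<180))
    return [(y,int(x0+np.argmax(m[y,x0:x1])),int(m[y,x0:x1].sum())) for y in rows]
E
python3 - <<'E'
from edge import *
print(left(range(150,201,6),293,330)); s=r.get_state();print(s["tcp_pos"],s["contact_force"],s["moment"])
E
```

```text
[(150, 295, 16), (156, 297, 16), (162, 297, 17), (168, 295, 17), (174, 295, 16), (180, 309, 10), (186, 312, 7), (192, 315, 4), (198, 293, 0)]
[ 0.65798228 -0.19522614  0.24708924] [ 0.24009707  0.8032958  -0.5264543 ] [ 0.08404782  0.01696065 -0.00268983]
```

jog_arm([
  [[0.2,0,0,0,0],[0.6,0,0,0,0],[0.8,0,0,0,0],[0.8,0,0,1,0],[1,0,0,3,0],[1,0,0,4,0],[1,0,0,3,0],[1,0,0,0,0]],
])

```text
time_s: 21.88
tcp_pos: [0.6589, -0.1957, 0.3614]
eef_rot: [-179.7, -0.1, -80.1]
contact_force: [0.4, -0.1, -0.1]
gripper_width: 0.0877
gripper_force: 0.0
```

Run:
```python
from edge import *
from scipy.optimize import least_squares
print(left(range(150,201,6),293,330)); s=r.get_state();print(s["tcp_pos"])
for n in("side","top"): cv2.imwrite(f"pics/{n}_r.png",r.capture(n))
# small board: print mask in both views
for n,(y0,y1,x0,x1) in {"side":(195,300,250,350),"top":(130,260,150,290)}.items():
    im=cv2.imread(f"pics/{n}_r.png");hsv=cv2.cvtColor(im,cv2.COLOR_BGR2HSV)
    m=((hsv[...,0]<18)&(hsv[...,1]>100)&(hsv[...,2]>35)&(hsv[...,2]<220))
    print(n,y0,x0)
    for y in range(y0,y1,4): print(y,''.join('#' if v else '.' for v in m[y,x0:x1:2]))
```

```text
[(150, 295, 16), (156, 296, 17), (162, 301, 15), (168, 304, 15), (174, 306, 13), (180, 309, 10), (186, 312, 7), (192, 315, 4), (198, 293, 0)]
[ 0.65829542 -0.19536848  0.3592019 ]
side 195 250
195 #.###....#.####.########.........##...............
199 ..................................................
203 ..................................................
207 ..................................................
211 ..................................................
215 ..................................................
219 ..................................................
223 ...........##.....................................
227 ............####..................................
231 .............#####................................
235 ...............######.............................
239 ................#######...........................
243 .................########.........................
247 ...................#########......................
251 ....................##########....................
255 ......................###########.................
259 .......................
[... 2364 characters left out ...]
###......................
226 ...................................##########.........................
230 .....................................######...........................
234 ......................................................................
238 ......................................................................
242 ......................................................................
246 ......................................................................
250 ......................................................................
254 ......................................................................
258 ......................................................................
```

```bash
cat > fit.py <<'E'
from h import *
from scipy.optimize import minimize
def box(q,W=.14,L=.23,T=.01):
    x,y,a,t=q; n=np.array([np.cos(a),np.sin(a),0]); w=np.array([-np.sin(a),np.cos(a),0]); k=np.array([0,0,1.])
    l=np.sin(t)*n+np.cos(t)*k; N=np.cos(t)*n-np.sin(t)*k; f=np.array([x,y,.005*np.sin(t)])
    return [f+i*W/2*w+j*L*l+m*T/2*N for i in(-1,1) for j in(0,1) for m in(-1,1)]
def sil(n,q,K=4):
    h=cv2.convexHull(np.array([proj(n,c)*K*16+K*8 for c in box(q)]).astype(np.int32)); im=np.zeros((400*K,640*K),np.uint8)
    cv2.fillConvexPoly(im,h,255,shift=4); return cv2.resize(im,(640,400),interpolation=cv2.INTER_AREA)/255.
M={}
for n,(y0,y1,x0,x1) in {"side":(210,300,250,350),"top":(150,245,170,275)}.items():
    hsv=cv2.cvtColor(cv2.imread(f"pics/{n}_r.png"),cv2.COLOR_BGR2HSV); m=np.zeros((400,640))
    m[y0:y1,x0:x1]=((hsv[...,0]<20)&(hsv[...,1]>85)&(hsv[...,2]>25))[y0:y1,x0:x1]; M[n]=m
def cost(q): return sum(np.abs(sil(n,q)-M[n]).sum()/M[n].sum() for n in M)
E
python3 - <<'E'
from fit import *
best=None
for t in(.5,.56):
  for a in (.6,.7):
    s=minimize(cost,[.482,.184,a,t],method="Nelder-Mead",options=dict(initial_simplex=[[.482,.184,a,t],[.51,.184,a,t],[.482,.21,a,t],[.482,.184,a+.1,t],[.482,.184,a,t+.08]],maxiter=200))
    if best is None or s.fun<best.fun: best=s
q=best.x;print(q.round(4),np.degrees(q[2:]),best.fun)
for n in M: print(n,np.abs(sil(n,q)-M[n]).sum()/M[n].sum(), np.c_[[proj(n,c).round() for c in box(q)]].tolist())
n=np.array([np.cos(q[2]),np.sin(q[2]),0]); print("top mid",[q[0],q[1],0]+.23*(np.sin(q[3])*n+np.array([0,0,np.cos(q[3])])))
E
```

```text
[0.4811 0.1869 0.6923 0.5492] [39.66837001 31.46727747] 0.30059613934537677
side 0.12937511453179404 [[314.0, 255.0], [311.0, 257.0], [270.0, 218.0], [267.0, 221.0], [339.0, 286.0], [337.0, 289.0], [296.0, 251.0], [292.0, 254.0]]
top 0.1712210248135827 [[265.0, 204.0], [264.0, 202.0], [225.0, 156.0], [224.0, 154.0], [229.0, 235.0], [227.0, 233.0], [183.0, 190.0], [182.0, 188.0]]
top mid [0.57355736 0.26358954 0.19617584]
```

jog_arm([
  [[1,-1.1,4,0,0.06],[1,-1.2,5.8,0,0.064],[1,-1.2,5.8,0,0.064],[1,-1.2,5.8,0,0.064],[1,-1.2,5.8,0,0.064],[1,-1.2,5.8,0,0.064],[1,-1.2,5.8,0,0.064],[1,-1.0,5.8,0,0.062]],
])

```text
time_s: 23.02
tcp_pos: [0.5638, 0.2523, 0.3565]
eef_rot: [179.9, 0.0, -51.0]
contact_force: [1.7, 0.1, -0.4]
gripper_width: 0.0875
gripper_force: 0.0
```

jog_arm([
  [[1,0,0.6,-3,0],[1,0,0,-4,0],[1,0,0,-4,0],[1,0,0,-2,0],[1,0,0,0,0]],
])

```text
time_s: 23.65
tcp_pos: [0.5636, 0.2558, 0.2247]
eef_rot: [179.7, 0.0, -51.2]
contact_force: [-0.3, -0.2, 1.0]
gripper_width: 0.0875
gripper_force: 0.0
```

Run:
```python
from h import *
s=r.get_state();print(s["tcp_pos"],s["eef_rot"][2])
for n in("side","top"): cv2.imwrite(f"pics/{n}_q.png",r.capture(n))
im=cv2.imread("pics/top_q.png");hsv=cv2.cvtColor(im,cv2.COLOR_BGR2HSV)
m=((hsv[...,0]<20)&(hsv[...,1]>85)&(hsv[...,2]>25))
for y in range(150,242,3): print(y,''.join('#' if v else '.' for v in m[y,175:275]))
```

```text
[0.56362885 0.25583061 0.22470255] -51.157792467628475
150 ....................................................................................................
153 ....................................................................................................
156 ....................................................................................................
159 ...............................................######...............................................
162 ....................##.....................############.............................................
165 ..............#.#.##..........#........####################.........................................
168 ...........................................##################.......................................
171 ................................####..........##################....................................
174 ............................#####................#################..................................
177 ........................#####.......................################............................
[... 1509 characters left out ...]
...........#############################..............................
225 ............................................######################..................................
228 ...............................................###############......................................
231 ..................................................#########.........................................
234 ....................................................................................................
237 ....................................................................................................
240 ....................................................................................................
```

jog_arm([
  [[1,0,0,-3,0],[1,0,0,-2.5,0],[1,0,0,-1.5,0],[1,0,0,-0.7,0],[0.5,0,0,0,0],[0.0,0,0,0,0],[0,0,0,0,0],[0,0,0,0,0]],
], force=6)

```text
time_s: 24.75
tcp_pos: [0.5651, 0.2568, 0.1507]
eef_rot: [-180.0, -0.0, -51.1]
contact_force: [0.4, 0.0, 0.0]
gripper_width: 0.0531
gripper_force: 0.0
```

jog_arm([
  [[-0.1,0,0,0,0],[-0.2,-0.6,-0.5,0.3,0],[-0.3,-1,-0.8,0.6,0],[-0.4,-1,-0.8,0.6,0],[-0.5,-1.1,-0.9,0.5,0],[-0.6,-1.1,-0.9,0.4,0]],
])

```text
time_s: 25.5
tcp_pos: [0.5159, 0.217, 0.1748]
eef_rot: [-180.0, 0.0, -51.2]
contact_force: [-1.3, 0.0, 1.0]
gripper_width: 0.0193
gripper_force: 0.1
```

jog_arm([
  [[-0.7,-1.1,-0.9,0.4,0],[-1,-1.1,-0.9,0.3,0],[-1,-1,-0.8,0.2,0],[-1,-0.7,-0.5,0.1,0],[-1,0,0,0,0],[-1,0,0,0,0]],
], force=15)

```text
time_s: 26.25
tcp_pos: [0.4782, 0.187, 0.1842]
eef_rot: [-180.0, -0.0, -51.1]
contact_force: [0.4, 0.7, -2.6]
gripper_width: 0.0102
gripper_force: 15.0
```

Run:
```python
from h import *
s=r.get_state();p=s["tcp_pos"];print(p,s["eef_rot"][2])
hsv=cv2.cvtColor(r.capture("side"),cv2.COLOR_BGR2HSV)
m=((hsv[...,0]<20)&(hsv[...,1]>100)&(hsv[...,2]>30)&(hsv[...,2]<180))
for y in range(195,300,4): print(y,''.join('#' if v else '.' for v in m[y,250:370:2]))
w=np.array([-.629,.777,0])
for z in (.0,.02,.04,.23): print(z,[proj("side",p*[1,1,0]+[0,0,z]+k*w).round() for k in(-.07,.07)])
```

```text
[0.47815775 0.18697005 0.18421253] -51.1455807221695
195 #####...#.#####.................####........................
199 ......................................................####.#
203 .................................#..................#######.
207 ..............................##.....#..............###.....
211 ...............................#.....##.............########
215 ...............................#.....####...........########
219 ...............................###...######...........######
223 ...............................#############................
227 ...............................##############...........####
231 ...............................#############...........#####
235 ................................############...........#####
239 ................................############............####
243 ................................############................
247 ................................############................
251 ................................#############...............
255 ................................#############...............
259 ...
[... 198 characters left out ...]
................................#######...............
275 ........................................#####...............
279 .........................................####...............
283 ...........................................#................
287 ............................................................
291 ............................................................
295 ............................................................
299 ............................................................
0.0 [array([314., 257.]), array([339., 288.])]
0.02 [array([314., 252.]), array([339., 283.])]
0.04 [array([313., 247.]), array([339., 278.])]
0.23 [array([311., 194.]), array([339., 224.])]
```

jog_arm([
  [[-1,-0.2,-0.2,1.5,0],[-1,-0.3,-0.3,3,-0.1],[-1,0,0,3.5,-0.14],[-1,0,0,2.5,-0.14],[-1,0.6,-2.5,0,-0.125],[-1,1.2,-4.5,0,0],[-1,1.3,-4.5,0,0],[-1,1.3,-4.5,0,0]],
])

```text
time_s: 27.3
tcp_pos: [0.5173, 0.0204, 0.2905]
eef_rot: [-179.9, 0.0, -80.1]
contact_force: [0.5, 0.3, -1.0]
gripper_width: 0.01
gripper_force: 15.0
```

jog_arm([
  [[-1,1.3,-4.5,0,0],[-1,0.7,-2.4,-1,0],[-1,0,0,-3,0],[-1,0,0,-2,0],[-1,0,0,0,0],[-1,0,0,0,0]],
])

```text
time_s: 28.05
tcp_pos: [0.5376, -0.0473, 0.2307]
eef_rot: [-179.9, -0.0, -80.1]
contact_force: [0.7, -0.8, -2.8]
gripper_width: 0.0097
gripper_force: 15.0
```

Run:
```python
from edge import *
s=r.get_state();p=s["tcp_pos"];print(p,s["eef_rot"][2]);print("u,v",(p-O)@ex,(p-O)@w)
for n in("side","top"):
    im=r.capture(n);cv2.imwrite(f"pics/{n}_s.png",im);hsv=cv2.cvtColor(im,cv2.COLOR_BGR2HSV)
    m=((hsv[...,0]<20)&(hsv[...,1]>85)&(hsv[...,2]>30)&(hsv[...,2]<190))
    y0,y1,x0,x1=(150,250,285,345) if n=="side" else (145,225,290,400)
    print(n,x0)
    for y in range(y0,y1,3): print(y,''.join('#' if v else '.' for v in m[y,x0:x1]))
    for z in (.02,.03,.04,.24,.26): print(z,[proj(n,p*[1,1,0]+[0,0,z]+k*w-.005*ex).round(1).tolist() for k in(-.07,.07)])
```

```text
[ 0.53762902 -0.04726078  0.23073117] -80.06756442099831
u,v 8.289747520000279e-05 0.09984616097819281
side 285
150 ########################.....#####..........................
153 ###########################...###...........................
156 #################################...........................
159 #################################...........................
162 #################################...........................
165 ##############...################...........................
168 ##############.....###############..........................
171 ##############......##############..........................
174 ##############.......#############..........................
177 ##############.........###########..........................
180 ##############..........##########..........................
183 #############............#########..........................
186 #############..............#######..........................
189 #############...............######..........................
192 #############................#####..........................
195 #########
[... 4014 characters left out ...]
..................................................
214 ..............................................................................................................
217 ..............................................................................................................
220 ..............................................................................................................
223 ..............................................................................................................
0.02 [[348.5, 192.9], [301.9, 202.4]]
0.03 [[348.6, 192.1], [301.7, 201.7]]
0.04 [[348.8, 191.4], [301.5, 201.1]]
0.24 [[351.5, 174.2], [296.4, 185.4]]
0.26 [[351.9, 172.1], [295.8, 183.5]]
```

Run:
```python
from edge import *
p=r.get_state()["tcp_pos"]
K=4
def mk(n,x0,y0,x1,y1):
    im=cv2.imread(f"pics/{n}_s.png")[y0:y1,x0:x1]; im=cv2.resize(im,None,fx=K,fy=K,interpolation=cv2.INTER_CUBIC)
    def dot(q,c): 
        a=((proj(n,q)-[x0,y0]+.5)*K).astype(int); cv2.circle(im,tuple(map(int,a)),2,c,-1)
    for k in(-.07,.07):
        for z in(.04,.27): dot(p*[1,1,0]+[0,0,z]+k*w-.005*ex,(0,255,0))
    for v in(-.17,.02):
        dot(O+v*w+[0,0,.006]-.005*ex,(255,0,255)); t=np.radians(17); dot(O+v*w+[0,0,.006]-.005*ex+.29*(np.sin(t)*ex+np.array([0,0,np.cos(t)])),(255,0,255))
    for v in(-.18,.18): dot(O+v*w+[0,0,.014]-.05*ex,(255,255,0))
    return im
a=mk("top",285,130,425,230);b=mk("side",280,110,340,245)
c=np.zeros((max(a.shape[0],b.shape[0]),a.shape[1]+b.shape[1],3),np.uint8);c[:a.shape[0],:a.shape[1]]=a;c[:b.shape[0],a.shape[1]:]=b
print(c.shape);cv2.imwrite("pics/f.png",c)
```

```text
(540, 800, 3)
```

View pics/f.png

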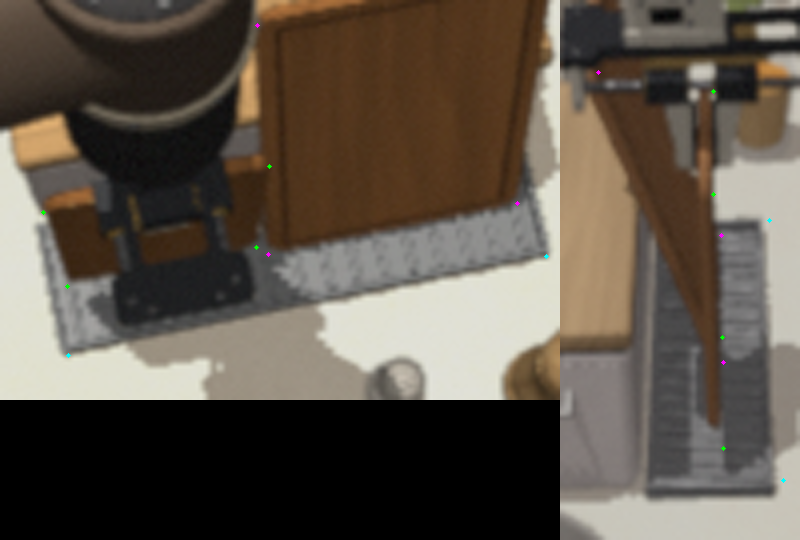

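The crop shows the large board's foot edge from (275,248) to (517,208), inside the tray (front corners at (67,355) and (547,256)). The small board is upright with its left bottom corner at (75,278), about 5 mm right of the target and 60 mm above the ribs. I'll shift it 4 mm left and lower it gently.

jog_arm([
  [[-1,-0.1,0.4,-1,0],[-1,0,0,-1.2,0],[-1,0,0,-0.8,0],[-1,0,0,-0.6,0],[-1,0,0,0,0]],
])

```text
time_s: 28.78
tcp_pos: [0.5356, -0.0434, 0.1927]
eef_rot: [179.9, -0.0, -80.1]
contact_force: [-0.1, -0.1, -2.8]
gripper_width: 0.01
gripper_force: 15.0
```

jog_arm([
  [[-1,0,0,-0.4,0],[-1,0,0,-0.4,0],[-1,0,0,0,0]],
])

```text
time_s: 29.15
tcp_pos: [0.5372, -0.0433, 0.1872]
eef_rot: [-179.8, -0.0, -80.0]
contact_force: [-1.5, 0.9, 7.9]
gripper_width: 0.0101
gripper_force: 15.0
```

jog_arm([
  [[-1,0,0,-0.3,0],[-1,0,0,0,0]],
])

```text
time_s: 29.4
tcp_pos: [0.5391, -0.0433, 0.1865]
eef_rot: [-179.5, -0.1, -80.0]
contact_force: [-2.3, 1.1, 19.2]
gripper_width: 0.01
gripper_force: 15.0
```

jog_arm([
  [[-1,0,0,-0.3,0],[-1,0,0,0,0]],
])

```text
time_s: 29.65
tcp_pos: [0.5395, -0.0435, 0.1841]
eef_rot: [-179.5, -0.1, -80.0]
contact_force: [-1.8, 0.3, 21.2]
gripper_width: 0.0102
gripper_force: 15.0
```

Run:
```python
from edge import *
s=r.get_state();print(s["contact_force"].round(2),s["moment"].round(3),s["tcp_pos"])
print("moment about ex",s["moment"]@ex,"about w",s["moment"]@w)
im=r.capture("top");hsv=cv2.cvtColor(im,cv2.COLOR_BGR2HSV)
m=((hsv[...,0]<20)&(hsv[...,1]>85)&(hsv[...,2]>25)&(hsv[...,2]<190))
for y in range(170,212,2): print(y,''.join('#' if v else '.' for v in m[y,285:365]))
p=s["tcp_pos"]
for k in(.06,.065,.07):
  for z in(.006,.014): print(k,z,proj("top",p*[1,1,0]+[0,0,z]+k*w-.005*ex).round(1))
for v in(.165,.17,.175,.18): print(v,proj("top",O+v*w+[0,0,.006]-.005*ex).round(1))
```

```text
[-1.84  0.27 21.16] [ 0.286  1.096 -0.005] [ 0.53945388 -0.0435182   0.18405029]
moment about ex 0.4717865759774946 about w 1.0300565932319152
170 ....############..................................................##############
172 .......#.....................................................#....##############
174 .....................................................############.##############
176 ......................................................##########################
178 .......................................................#########..##############
180 ....................##.................................#########..##############
182 ............###########.................................########..##############
184 ...........############........#........................########..##############
186 ...........############........#.#..................###########...##############
188 ............############........##....................#########....#############
190 .............###########........#.#.........#####......########....#############
192 .............#####
[... 357 characters left out ...]
.............................................
202 .................########.......................................................
204 ................................................................................
206 ................................................................................
208 ................................................................................
210 ................................................................................
0.06 0.006 [304.2 202.1]
0.06 0.014 [304.1 201.5]
0.065 0.006 [302.6 202.4]
0.065 0.014 [302.4 201.9]
0.07 0.006 [300.9 202.7]
0.07 0.014 [300.7 202.2]
0.165 [303.8 203. ]
0.17 [302.1 203.3]
0.175 [300.5 203.7]
0.18 [298.8 204. ]
```

jog_arm([
  [[-1,-0.1,0,0.6,0],[-0.6,0,0,0,0],[-0.35,0,0,0,0],[-0.3,0.5,0.1,0,0],[-0.3,0.8,0.15,0,0],[-0.3,0.9,0.15,0,0],[-0.3,0.9,0.15,0,0],[-0.3,0.8,0.15,0,0]],
], force=5)

```text
time_s: 30.7
tcp_pos: [0.5747, -0.0361, 0.1851]
eef_rot: [180.0, -0.0, -80.1]
contact_force: [0.3, 0.2, -0.4]
gripper_width: 0.0305
gripper_force: 0.1
```

jog_arm([
  [[-0.3,0.8,0.15,0,0],[-0.3,0.7,0.1,0,0],[-0.3,0.5,0.1,0,0],[-0.3,0,0,0,0]],
])

```text
time_s: 31.2
tcp_pos: [0.5942, -0.0327, 0.1852]
eef_rot: [-180.0, -0.0, -80.1]
contact_force: [-0.4, -0.6, 0.3]
gripper_width: 0.0307
gripper_force: 0.2
```

```bash
cat > chk.py <<'E'
from edge import *
print(left(range(172,226,6),297,340)); s=r.get_state();p=s["tcp_pos"];print(p,s["contact_force"].round(2),"u,v",(p-O)@ex,(p-O)@w)
for t in (12,16,20):
  t=np.radians(t);f=O+.003*ex+.1*w+[0,0,.006]; print(np.degrees(t),[(proj("side",f+.07*w+q*(np.sin(t)*ex+np.array([0,0,np.cos(t)])))).round(1).tolist() for q in (0,.08,.16,.23)])
E
python3 chk.py
```

```text
[(172, 297, 22), (178, 297, 22), (184, 297, 22), (190, 297, 22), (196, 302, 17), (202, 305, 14), (208, 307, 12), (214, 310, 9), (220, 313, 6)]
[ 0.59398459 -0.0327723   0.18524746] [-0.73 -0.14 -0.69] u,v 0.058099954824663486 0.1043198153758676
12.000000000000002 [[318.2, 229.9], [311.8, 210.7], [304.9, 189.9], [298.5, 170.4]]
16.0 [[318.2, 229.9], [310.0, 211.1], [301.2, 190.8], [293.0, 171.7]]
20.0 [[318.2, 229.9], [308.3, 211.5], [297.6, 191.8], [287.7, 173.3]]
```

jog_arm([
  [[-0.3,0.5,0.1,0,0],[-0.3,0.5,0.1,0,0],[-0.3,0,0,0,0]],
])

```text
time_s: 31.62
tcp_pos: [0.6042, -0.0307, 0.1851]
eef_rot: [180.0, -0.0, -80.1]
contact_force: [0.0, 0.2, -0.6]
gripper_width: 0.0307
gripper_force: 0.0
```

```bash
python3 chk.py | head -2
```

```text
[(172, 297, 22), (178, 297, 22), (184, 297, 22), (190, 297, 22), (196, 301, 18), (202, 304, 15), (208, 307, 12), (214, 310, 9), (220, 313, 6)]
[ 0.60393522 -0.03075113  0.18509434] [-0.24  0.16  0.72] u,v 0.06825061918842279 0.10458084378026196
```

jog_arm([
  [[-0.3,0.4,0.1,0,0],[-0.3,0,0,0,0]],
])

```text
time_s: 31.92
tcp_pos: [0.6081, -0.0297, 0.1852]
eef_rot: [180.0, -0.0, -80.1]
contact_force: [0.6, 0.0, -0.0]
gripper_width: 0.0309
gripper_force: 0.0
```

```bash
python3 chk.py | head -2
```

```text
[(172, 297, 22), (178, 297, 22), (184, 297, 22), (190, 298, 21), (196, 301, 18), (202, 304, 15), (208, 307, 12), (214, 310, 9), (220, 313, 6)]
[ 0.60797175 -0.02975209  0.18520095] [-0.19 -0.12  0.12] u,v 0.07239942698791939 0.10486315640049866
```

Static: the board is resting on the bin. Release, rise and check.

jog_arm([
  [[0.2,0,0,0,0],[0.6,0,0,0,0],[0.8,0,0,0,0],[0.8,0,0,1,0],[1,0,0,3,0],[1,0,0,4,0],[1,-0.5,3,4,0],[1,-1,5,2,0]],
])

```text
time_s: 32.98
tcp_pos: [0.5936, 0.05, 0.3287]
eef_rot: [-179.8, -0.0, -80.2]
contact_force: [0.2, 1.0, -0.4]
gripper_width: 0.0876
gripper_force: 0.0
```

jog_arm([
  [[1,-1,5,0,0],[1,-1,5,0,0],[1,-1,5,0,0],[1,-1,5,0,0],[1,0,0,0,0]],
])

```text
time_s: 33.6
tcp_pos: [0.5521, 0.2532, 0.3255]
eef_rot: [-180.0, 0.0, -79.9]
contact_force: [0.2, -0.4, -1.2]
gripper_width: 0.0872
gripper_force: 0.0
```

```bash
python3 chk.py | head -2
python3 - <<'E'
from edge import *
from scipy.optimize import minimize
print(left(range(150,201,6),293,330))
im=r.capture("top");cv2.imwrite("pics/top_e.png",im);hsv=cv2.cvtColor(im,cv2.COLOR_BGR2HSV)
m=((hsv[...,0]<20)&(hsv[...,1]>115)&(hsv[...,2]>25)&(hsv[...,2]<150))
for y in range(140,208,3): print(y,''.join('#' if v else '.' for v in m[y,288:432]))
for v,L in((-.172,.29),(.018,.29),(.03,.23),(.17,.23)):
    t=np.radians(17);f=O+v*w+[0,0,.006]-.005*ex;print(v,proj("top",f).round(1),proj("top",f+L*(np.sin(t)*ex+np.array([0,0,np.cos(t)]))).round(1))
E
```

```text
[(172, 297, 13), (178, 297, 15), (184, 297, 15), (190, 297, 22), (196, 301, 18), (202, 304, 15), (208, 307, 12), (214, 310, 9), (220, 313, 6)]
[0.5524335  0.25172979 0.32570063] [ 0.19 -0.68  0.31] u,v 0.06662690402570369 0.3917190593139562
[(150, 293, 0), (156, 293, 11), (162, 293, 0), (168, 293, 16), (174, 293, 18), (180, 293, 19), (186, 296, 23), (192, 300, 19), (198, 303, 15)]
140 .............................................................########################################################################...........
143 .............................................................#########################################################################..........
146 .............................................................#######################################################################............
149 .............................................................######################################################################.............
152 ............................................############.....#######################################################
[... 2145 characters left out ...]
################......................................................................................................
200 .............#############......................................................................................................................
203 ................................................................................................................................................
206 ................................................................................................................................................
-0.172 [414.5 180.4] [425.5 120.6]
0.018 [352.3 193.1] [349.6 135.8]
0.03 [348.3 193.9] [345.7 150.5]
0.17 [302.1 203.3] [291.7 161.4]
```

```bash
python3 -c "
from plant import r
print(r.close_job())"
```

```text
the job is handed in; nothing more can be done
None
```

The job is handed in at about 34 s with no verdict returned: my last camera check shows both boards in the tray leaning about 17° on the bin, roughly 14 mm apart; the shaker was set on the worktop about 11 cm from the pepper mill.

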